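# Load a coffee capsule and lock the brew lever

## Robot

A 6-joint arm with a two-finger parallel gripper is mounted at the origin on the work surface. World frame = base frame: x ahead of the robot, y to its left, z up, the work surface at z = 0. Lengths are in m, angles in rad, forces in N, time in s.
With the tool pointing down it reaches from about 0.35 to 0.775 m from the base axis. Payload 5.5 kg.
Tool frame: the origin (TCP) lies at the very end of the fingers, on their centre line; the grasp point (between the pads) lies 19 mm behind it; z points along the fingers, y is the line along which they close (so a half turn about z gives the same grasp; the last joint's range is limited). The gripper opens to 85 mm and grips with 20 to 120 N. Pads are 22 mm wide; open, the fingers measure 114 mm over their backs; the gripper's body (76 mm by 85 mm) begins 54 mm behind the grasp point. The pads swing forward as they close: fully open they stand 13 mm farther back than shut.
Start: joints at [-1.405, 0.313, 0.046, 1.304, 0, 1.431], TCP at [0.173, -0.548, 0.231] pointing down, gripper open.
Joint ranges: [-2.76, 2.76], [-0.86, 1.69], [-1.03, 1.26], [-2.2, 2.34], [-1.47, 1.5], [-3.14, 3.14]. Speed limits (rad/s): [2.57, 2.57, 3.14, 3.14, 3.14, 3.14].

## Interface

Orientations are given as a unit quaternion [w, x, y, z].
In Python, from workcell import env, imaging, ticket gives the robot as it stands. The module is installed in compiled form; this text tells all that it offers.
- The arm moves only by the tool apply_moves, never from a script. Its argument "rows" is a list of rows, each an object with "xyz": the shift along the tool's x, y, z in mm, a list of three; "turn": the turn, a rotation vector about the tool's x, y, z in rad, a list of three; "grip": the opening, from 0 (shut) to 1 (fully open). A call has 1 to 12 rows; each row is the pose to reach, as a shift and turn from the pose commanded when the call began, along the tool's axes at that moment; what a row does not reach only later rows make up. A row lasts 1/12 s, in which the tool goes at most 41.7 mm and 7.16 degrees, less where a joint would pass 70% of its speed; a pose out of reach is approached as far as the arm can. A call with a gripper value outside its range is refused whole. The fingers move at their own pace and stop on an object; "force" is the grip in N (left out, the last holds). Time passes only in rows, so rows that repeat a pose let the fingers close. It gives the time, the measured TCP pose, the force, the opening and the grip force at its end, in the units of the state.
- env.get_state(): the state, without advancing time (a new reading comes with each control period).
- imaging.read_camera(name): name is "scene" or "top" or "wrist"; returns a dict with "color" (480x640x3 uint8, blue, green, red), "z_map" (480x640 float32, m along the optical axis (not along the pixel's ray), 0 where there is no reading), "camera_matrix" (3x3 intrinsics, pixels), "view" (4x4, takes a point from world to camera coordinates). Camera axes: x right, y down, z forward; pixel columns grow to the right and rows downward; lengths in m; the calibration is good to about 2 mm. A picture is of the moment at which its call begins.
- ticket.hand_in(): hands the job in; it is judged then, once.
The state is a dict: "clock": time; "joint_pos": joint angles; "qvel": joint speeds; "tau": joint torques, N m; "tcp_pos": TCP position; "orientation": TCP orientation; "wrist_force": force on the tool from outside, world axes, zero at the start; "ft_torque": the same for the moment, N m; "finger_gap": finger opening in m; "grip_force": force on a finger pad.
Only numpy, scipy, OpenCV 4.12 (cv2) and the standard library are available. Lean on these libraries where they do the work, as an engineer would, in place of code of your own. Each camera call takes 0.05 s, during which the arm holds its last target. There are 200 camera calls.

## Task

Put the coffee capsule with the red lid into the open well of the coffee machine, lid up and pressed fully home, and let go of it. Then, with the fingers pushing against the side of the red lever handle (do not grip it), swing it round to its end stop and lean on it there with about 15 N for a second to seat the seal, never pushing the lever harder than 25 N; leave it closed on the stop. Leave the other things where they are.

Things in the scene. Friction and masses are not known exactly. Their poses are not given: they have to be found in the camera images.
- pod_red_mid (a point): capsule with the RED lid, standing loose on the worktop, lid up: white tapered cup, 37 mm across the foot, 44 mm just under the lid; the lid rim, 51 mm across, is its top 5 mm (39 to 44 mm above the foot). 18 g. This point is on its axis, half-way up (22 mm above the foot); z up through the lid. Grip it across the lid rim with the fingertips.
- well (a point): round capsule well in the coffee machine's black deck: centre of its mouth, in the deck's top plane, 155 mm above the worktop. Bore 48 mm, small chamfer, 47 mm deep. A seated capsule hangs by its lid rim on the deck: foot 39 mm below this point, lid top 5 mm above it. z up, axes as the machine's: -x is its front, the lever's pivot lies 80 mm along -y.
- machine: black capsule coffee machine, fixed; origin under it on the worktop, -x its front, y to its left seen from the robot at yaw 0. The well is at x -20, y 45 mm. Deck: x -85 to 115, y -80 to 100 mm, flat, 155 mm high. Clear water tank at its -y end: x -17 to 117, y -165 to -85 mm, 230 mm high.
- pivot (a point): a point on the upright axis of the locking lever, at mid-height of the red handle (179 mm above the worktop); axes as those of the machine. The pivot hub is 42 mm across and 36 mm high over the deck.
- handle (a point): centre of the push zone of the red lever handle, 150 mm from the pivot axis, mid-height. x axis along the lever towards the pivot, z up. The lever turns clockwise seen from above: push on its -y face; it then moves along its own +y. The handle is a bar 22 mm wide, 24 mm high (12 to 36 mm above the deck), from 100 to 195 mm from the axis.
- cover (a point): steel cover disc carried by the lever between pivot and handle: 60 mm across, centred 80 mm from the pivot axis; this point is the centre of its underside, 10 mm above the deck. It swings over the well as the lever closes and strikes a capsule that stands proud.
- lever (a joint): locking lever's angle, rad: 0 = open (points to the machine's front, -x), grows clockwise seen from above; hard end stop at 1.571 (points to the machine's +y, cover over the well). Starts at 0 to 0.3. Stiff: friction 0.7 N m plus a spring of 0.3 N m per rad, so about 5 N at the push zone at first, 8 N just before the stop; it stays where it is left.
- pod_blue_mid (a point): bystander: like capsule with a BLUE lid (point half-way up, 22 mm over the foot)
- pod_green_mid (a point): bystander: like capsule with a GREEN lid (point half-way up, 22 mm over the foot)
- cup: bystander: white espresso cup, 60 mm across, 52 mm high, on the machine's drip base under the spout; origin at the centre of its foot
- mug: bystander: white mug, 80 mm across, 90 mm high; origin at the centre of its foot
- jar: bystander: amber jar with a steel lid, 80 mm across, 110 mm high; origin at the centre of its foot
- sugar: bystander: blue bowl, 100 mm across, 55 mm high; origin at the centre of its foot
- spoon: bystander: steel spoon lying on the worktop; origin under its middle
Not all that is in view belongs to the job. What is shaped like the part that bears pod_red_mid but black is not meant.

How it is judged:
On the way, in this order (a step that is already met when the one before it is completed fails the run):
1. the red-lidded capsule is seated fully home in the well, lid up, and let go (horizontal distance between pod_red_mid and well below 0.004 m and z of pod_red_mid in the frame of well below -0.0145 m and angle between pod_red_mid's own z axis and vertical below 0.08 rad and contact force between the fingers and pod_red below 0.1 N), for 0.2 s.
2. the lever is on its end stop (within 0.03 rad) and the fingers press it there with 10 to 21 N for 0.5 s (value of joint lever above 1.541 rad and contact force between the fingers and lever between 10 and 21 N), for 0.5 s.
At the end, for the whole second after the job is handed in: The lever rests on its end stop (within 0.04 rad), touched by nothing, and the red-lidded capsule sits fully home in the well: within 4 mm of its centre, rim within 2.5 mm of the deck, tilted less than 0.08 rad (value of joint lever above 1.531 rad and horizontal distance between pod_red_mid and well below 0.004 m and z of pod_red_mid in the frame of well below -0.0145 m and angle between pod_red_mid's own z axis and vertical below 0.08 rad and contact force between anything else and lever below 0.3 N).
It fails at once if the lever is pushed with more than 25 N (contact force between any of the fingers, the arm and lever above 25 N).
It fails at once if another capsule is moved more than 20 mm (distance of any of pod_blue_mid, pod_green_mid from where it was at the start of the episode above 0.02 m).
It fails at once if cup, mug, jar, sugar bowl or spoon is moved more than 20 mm (distance of any of cup, mug, jar, sugar, spoon from where it was at the start of the episode above 0.02 m).
It also fails if it takes over 72 s, if anything falls off the work surface, if the arm or the gripper's body presses on something with over 40 N, if the wrist force passes 120 N, or if a joint passes its speed limit or range.

## Working session

There is one attempt and no reset: what is moved stays moved. The work goes in short steps, Python scripts to look and compute and a tool call to move; the robot and the scene stay as the last step left them, time stands still between calls to the robot, and variables do not carry over. Pictures are saved under pics/ and viewed, at most 10 in all, crops included, and the job is handed in when it is done.

Besides the shell and the picture viewer there is one more tool, called by a JSON object that holds its "name" and its "arguments", one argument or row to a line. apply_moves: Moves the arm, as the interface text tells. Its arguments: {"type":"object","properties":{"rows":{"type":"array"},"force":{"type":"number"}},"required":["rows"]}

```bash
mkdir -p pics
cat > h.py <<'E'
import numpy as np, cv2
from workcell import env, imaging, ticket
def cam(n):
    c=imaging.read_camera(n); c['K']=np.array(c['camera_matrix']); c['V']=np.array(c['view']); return c
def ray(c,u,v):
    R=c['V'][:3,:3]; t=c['V'][:3,3]; o=-R.T@t
    d=R.T@np.linalg.inv(c['K'])@np.array([u,v,1.]); return o,d
def onz(c,u,v,z):
    o,d=ray(c,u,v); return o+d*(z-o[2])/d[2]
def pt(c,u,v):
    o,d=ray(c,u,v); return o+d*c['z_map'][int(round(v)),int(round(u))]
def pix(c,p):
    q=c['K']@(c['V'][:3,:3]@np.array(p)+c['V'][:3,3]); return q[:2]/q[2]
E
python3 - <<'E'
from h import *
for n in('scene','top'):
    c=cam(n); cv2.imwrite(f'pics/{n}1.png',c['color']); print(n,c['K'].round(1).tolist(),c['V'].round(3).tolist())
    np.savez(f'{n}1.npz',color=c['color'],z_map=c['z_map'],K=c['K'],V=c['V'])
print(env.get_state())
E
```

```text
scene [[535.4, 0.0, 320.5], [0.0, 535.4, 242.3], [0.0, 0.0, 1.0]] [[-0.516, 0.857, 0.014, 0.152], [0.515, 0.323, -0.794, -0.218], [-0.685, -0.402, -0.607, 1.454], [0.0, 0.0, 0.0, 1.0]]
top [[499.0, 0.0, 317.7], [0.0, 499.0, 237.2], [0.0, 0.0, 1.0]] [[0.034, -0.999, 0.002, 0.103], [-0.974, -0.033, -0.222, 0.552], [0.222, 0.006, -0.975, 1.008], [0.0, 0.0, 0.0, 1.0]]
{'clock': 0.1, 'joint_pos': array([-1.40457945e+00,  3.13950968e-01,  4.50762758e-02,  1.30361225e+00,
        2.34683288e-05,  1.43118730e+00]), 'qvel': array([-0.00145978, -0.0002084 ,  0.00266936, -0.00062863,  0.00055698,
       -0.00101281]), 'tau': array([ 2.67607124e-03, -4.81727672e+01,  2.99242151e+01,  1.28303346e-02,
       -1.21864400e-04,  1.27709214e-05]), 'tcp_pos': array([ 0.17303604, -0.54785594,  0.23047678]), 'orientation': array([-8.45387169e-04,  9.88331225e-01,  1.52317675e-01,  4.87567387e-07]), 'wrist_force': array([-0.30626035,  0.66637147,  0.51820312]), 'ft_torque': array([ 0.02589306, -0.03249134,  0.02132788]), 'grip_force': 0.0, 'finger_gap': 0.08520197011318267}
```

View pics/scene1.png

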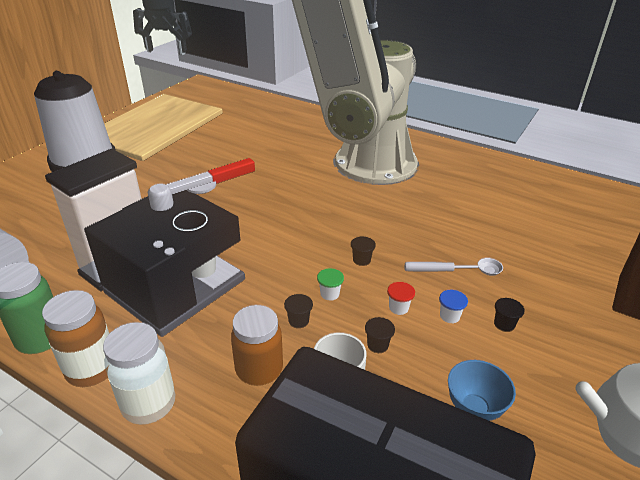

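View pics/top1.png

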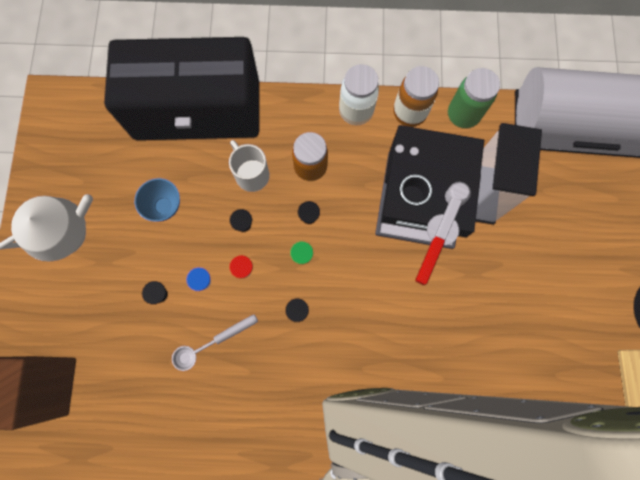

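The red capsule's lid is at top (241,267) and scene (401,290). The well ring is at top (416,190) and scene (190,221). The lever runs from its hub at top (458,192) to the handle tip at (421,280). Next I measure these.

```bash
cat > m.py <<'E'
from h import *
def load(n):
    return dict(np.load(n+'1.npz'))
def blob(mask,near):
    n,l,s,ce=cv2.connectedComponentsWithStats(mask.astype(np.uint8))
    i=min((k for k in range(1,n) if s[k,4]>40),key=lambda k:np.hypot(*(ce[k]-near)))
    return l==i,ce[i],s[i]
E
python3 - <<'E'
from m import *
T,S=load('top'),load('scene')
seeds={'red':((241,267),(401,290)),'green':((302,252),(330,277)),'blue':((199,279),(453,299)),'handle':((430,261),(232,172))}
for k,(a,b) in seeds.items():
    for nm,c,p in(('top',T,a),('scene',S,b)):
        h=cv2.cvtColor(c['color'],cv2.COLOR_BGR2HSV); hh=h[...,0].astype(int)
        h0={'red':0,'handle':0,'green':65,'blue':112}[k]
        m=(np.minimum(abs(hh-h0),180-abs(hh-h0))<10)&(h[...,1]>150)&(h[...,2]>60)
        if k in('red','handle'): m&=(c['color'][...,1].astype(int)<60)
        bm,ce,s=blob(m,p)
        cn,_=cv2.findContours(bm.astype(np.uint8),0,1)
        cn=max(cn,key=cv2.contourArea)
        z=np.median(c['z_map'][bm]); o,d=ray(c,*ce)
        zz=0.044 if k!='handle' else 0.191
        print(k,nm,ce.round(1),s,'depthpt',(o+d*z).round(4),'onz',onz(c,*ce,zz).round(4),'rect',cv2.minAreaRect(cn))
# well ring
for nm,c,p in(('top',T,(416,190)),('scene',S,(190,221))):
    g=c['color'].min(2); x,y=p
    sub=np.zeros_like(g); sub[y-25:y+25,x-25:x+25]=g[y-25:y+25,x-25:x+25]
    if nm=='top': sub[:,437:]=0
    m=sub>100
    bm,ce,s=blob(m,p); ys,xs=np.nonzero(bm)
    cn,_=cv2.findContours(bm.astype(np.uint8),0,1); cn=max(cn,key=cv2.contourArea)
    e=cv2.fitEllipse(cn); print(nm,'ring',s,e,onz(c,*e[0],.155).round(4), 'depth',pt(c,xs[0],ys[0]).round(4))
    P=np.array([onz(c,a,b,.155)[:2] for a,b in cn[:,0]]); q=np.array(onz(c,*e[0],.155)[:2]); print('r',np.linalg.norm(P-q,axis=1).min().round(4),np.linalg.norm(P-q,axis=1).max().round(4))
# deck points from depth
for nm,c in(('top',T),('scene',S)):
    v,u=np.mgrid[0:480,0:640]; 
    d=np.stack([(u-c['K'][0,2])/c['K'][0,0],(v-c['K'][1,2])/c['K'][1,1],np.ones_like(u)],-1)*c['z_map'][...,None]
    W=(d-c['V'][:3,3])@c['V'][:3,:3]
    dk=(abs(W[...,2]-.155)<.006)&(c['color'].max(2)<70)&(c['z_map']>0)
    n,l,s,ce=cv2.connectedComponentsWithStats(dk.astype(np.uint8)); i=1+np.argmax(s[1:,4])
    P=W[l==i]; r=cv2.minAreaRect(P[:,:2].astype(np.float32)); print(nm,'deck',s[i],r,P[:,2].mean())
    print(cv2.boxPoints(r).round(4).tolist())
    # hub: z ~0.191
    hb=(abs(W[...,2]-.191)<.006)&(np.ptp(c['color'].astype(int),axis=2)<40)&(c['z_map']>0)
    n,l,s,ce=cv2.connectedComponentsWithStats(hb.astype(np.uint8))
    for k in range(1,n):
        if s[k,4]>60: Q=W[l==k]; print('  191 blob',s[k],ce[k].round(1),Q.mean(0).round(4),Q.min(0).round(3),Q.max(0).round(3))
E
```

```text
red top [240.7 266.4] [230 256  22  22 374] depthpt [0.4828 0.2857 0.0438] onz [0.4827 0.2857 0.044 ] rect ((240.5, 266.5), (21.0, 21.0), 90.0)
red scene [400.8 291.2] [387 282  28  19 416] depthpt [0.4866 0.2857 0.0446] onz [0.486  0.2855 0.044 ] rect ((400.5, 291.0), (18.0, 27.0), 90.0)
green top [301.4 252.4] [291 243  21  20 333] depthpt [0.5179 0.1564 0.0437] onz [0.5178 0.1564 0.044 ] rect ((301.0, 252.5), (19.0, 20.0), 90.0)
green scene [332.5 274.5] [318 269  25  17  50] depthpt [0.5104 0.1554 0.0426] onz [0.5118 0.1562 0.044 ] rect ((330.8539123535156, 275.3042907714844), (24.905235290527344, 14.34251594543457), 21.250505447387695)
blue top [198.  278.8] [188 269  21  21 365] depthpt [0.4527 0.3752 0.0439] onz [0.4527 0.3751 0.044 ] rect ((198.0, 279.0), (20.0, 20.0), 90.0)
blue scene [453.6 299.3] [440 290  28  20 425] depthpt [0.4558 0.3755 0.0444] onz [0.4553 0.3754 0.044 ] rect ((453.5, 299.5), (19.0, 27.0), 90.0)
handle top [429.6 260.6] [416 237  28  48 555] depthpt [ 0.4817 -0.0885  0.1906] onz [ 0.4817 -0.0884  0.191 ] rect ((429.59466552734375, 260.627197265625), (1
[... 2087 characters left out ...]
blob [602  41  38  10 147] [621.4  45.6] [-0.7684  0.4585  0.1909] [-0.779  0.403  0.185] [-0.755  0.511  0.197]
  191 blob [ 35  89  59  19 308] [ 65.4 101.4] [ 0.4529 -0.6175  0.191 ] [ 0.371 -0.691  0.185] [ 0.494 -0.591  0.197]
  191 blob [328 128  46  13 191] [350.8 135.7] [0.2457 0.0429 0.1911] [ 0.23  -0.012  0.185] [0.256 0.09  0.197]
  191 blob [148 172  64  26 554] [175.9 184.8] [ 0.5932 -0.1341  0.1893] [ 0.527 -0.167  0.185] [ 0.644 -0.102  0.195]
  191 blob [ 54 177  84  35 492] [ 98. 196.] [ 0.6966 -0.2212  0.1911] [ 0.621 -0.289  0.185] [ 0.746 -0.203  0.197]
  191 blob [  238   347   296   133 24476] [375.5 428.6] [0.8576 0.4042 0.1904] [0.777 0.27  0.185] [0.946 0.563 0.195]
```

```bash
cat >> h.py <<'E'
from scipy.spatial.transform import Rotation as Ro
def plan(x,y,z,yaw,show=True):
    "tool-down goal pose (yaw = world angle of tool x) -> row shift mm, turn rad, from the measured pose"
    s=env.get_state(); R=Ro.from_quat(np.roll(s['orientation'],-1))
    G=Ro.from_euler('z',yaw)*Ro.from_euler('x',np.pi)
    print('goal',(x,y,z,yaw),'xyz',(R.inv().apply(np.array([x,y,z])-s['tcp_pos'])*1e3).round(1).tolist(),'turn',(R.inv()*G).as_rotvec().round(3).tolist())
def st():
    s=env.get_state(); R=Ro.from_quat(np.roll(s['orientation'],-1)).as_matrix()
    print('t',round(s['clock'],2),'tcp',s['tcp_pos'].round(4),'yaw',round(np.arctan2(R[1,0],R[0,0]),3),'tilt',np.round(R[:2,2],4),'F',s['wrist_force'].round(2),'gap',round(s['finger_gap'],4),'grip',round(s['grip_force'],1),'q',s['joint_pos'].round(2))
E
python3 -c "
from h import *
plan(.42,-.1,.28,1.7); st()"
```

```text
goal (0.42, -0.1, 0.28, 1.7) xyz [370.4, -352.8, -48.8] turn [-0.001, -0.001, -1.394]
t 0.1 tcp [ 0.173  -0.5479  0.2305] yaw 0.306 tilt [-0.0003  0.0017] F [-0.31  0.67  0.52] gap 0.0852 grip 0.0 q [-1.4   0.31  0.05  1.3   0.    1.43]
```

{"name": "apply_moves", "arguments": {
  "rows": [
    {"xyz": [100, -95, -49], "turn": [0, 0, -0.4], "grip": 0.8},
    {"xyz": [370, -353, -49], "turn": [0, 0, -1.394], "grip": 0.8},
    {"xyz": [370, -353, -49], "turn": [0, 0, -1.394], "grip": 0.8},
    {"xyz": [370, -353, -49], "turn": [0, 0, -1.394], "grip": 0.8},
    {"xyz": [370, -353, -49], "turn": [0, 0, -1.394], "grip": 0.8},
    {"xyz": [370, -353, -49], "turn": [0, 0, -1.394], "grip": 0.8},
    {"xyz": [370, -353, -49], "turn": [0, 0, -1.394], "grip": 0.8},
    {"xyz": [370, -353, -49], "turn": [0, 0, -1.394], "grip": 0.8},
    {"xyz": [370, -353, -49], "turn": [0, 0, -1.394], "grip": 0.8},
    {"xyz": [370, -353, -49], "turn": [0, 0, -1.394], "grip": 0.8},
    {"xyz": [370, -353, -49], "turn": [0, 0, -1.394], "grip": 0.8},
    {"xyz": [370, -353, -49], "turn": [0, 0, -1.394], "grip": 0.8}
  ]
}}

```text
clock: 1.1
tcp_pos: [0.4127, -0.1115, 0.2792]
orientation: [0.0, 0.658, 0.753, -0.0]
wrist_force: [0.4, -0.4, 0.9]
finger_gap: 0.068
grip_force: 0.0
```

```bash
python3 -c "
from h import *
st(); plan(.4845,.2857,.17,3.0)"
```

```text
t 1.1 tcp [ 0.4127 -0.1115  0.2792] yaw 1.705 tilt [-0.     -0.0001] F [ 0.36 -0.4   0.88] gap 0.068 grip 0.0 q [-0.45  0.02 -0.2   1.36 -0.    0.98]
goal (0.4845, 0.2857, 0.17, 3.0) xyz [384.0, 124.3, 109.2] turn [-0.0, 0.0, -1.295]
```

{"name": "apply_moves", "arguments": {
  "rows": [
    {"xyz": [384, 124, 109], "turn": [0, 0, -1.295], "grip": 0.8},
    {"xyz": [384, 124, 109], "turn": [0, 0, -1.295], "grip": 0.8},
    {"xyz": [384, 124, 109], "turn": [0, 0, -1.295], "grip": 0.8},
    {"xyz": [384, 124, 109], "turn": [0, 0, -1.295], "grip": 0.8},
    {"xyz": [384, 124, 109], "turn": [0, 0, -1.295], "grip": 0.8},
    {"xyz": [384, 124, 109], "turn": [0, 0, -1.295], "grip": 0.8},
    {"xyz": [384, 124, 109], "turn": [0, 0, -1.295], "grip": 0.8},
    {"xyz": [384, 124, 109], "turn": [0, 0, -1.295], "grip": 0.8},
    {"xyz": [384, 124, 109], "turn": [0, 0, -1.295], "grip": 0.8},
    {"xyz": [384, 124, 109], "turn": [0, 0, -1.295], "grip": 0.8},
    {"xyz": [384, 124, 109], "turn": [0, 0, -1.295], "grip": 0.8},
    {"xyz": [384, 124, 109], "turn": [0, 0, -1.295], "grip": 0.8}
  ]
}}

```text
clock: 2.1
tcp_pos: [0.4849, 0.2852, 0.1681]
orientation: [-0.001, 0.071, 0.997, -0.001]
wrist_force: [-0.0, 0.0, 0.1]
finger_gap: 0.0681
grip_force: 0.0
```

```bash
python3 -c "
from h import *
st(); plan(.4845,.2857,.12,.965-np.pi)
c=cam('wrist'); cv2.imwrite('pics/w1.png',c['color'])
h=cv2.cvtColor(c['color'],cv2.COLOR_BGR2HSV);hh=h[...,0].astype(int)
m=(np.minimum(hh,180-hh)<10)&(h[...,1]>150)&(c['color'][...,1]<60)
n,l,s,ce=cv2.connectedComponentsWithStats(m.astype(np.uint8))
for k in range(1,n):
  if s[k,4]>100: print(s[k],ce[k],onz(c,*ce[k],.044),pt(c,*ce[k]))
print(pix(c,(.4845,.2857,.044)))
"
```

```text
t 2.1 tcp [0.4849 0.2852 0.1681] yaw 3.0 tilt [-0.003  -0.0013] F [-0.03  0.01  0.07] gap 0.0681 grip 0.0 q [ 0.39  0.32 -0.1   1.15 -0.    0.53]
goal (0.4845, 0.2857, 0.12, -2.1765926535897933) xyz [0.4, 0.6, 48.1] turn [-0.0, -0.003, -1.107]
[289 187  31  23 107] [301.77570093 196.70093458] [0.46249838 0.27562847 0.044     ] [0.46274085 0.27552968 0.04271446]
[ 290  203   63   51 1171] [322.56276687 228.63279249] [0.48784792 0.28691956 0.044     ] [0.48820866 0.28687578 0.042729  ]
[320.24756969 224.45392446]
```

View pics/w1.png

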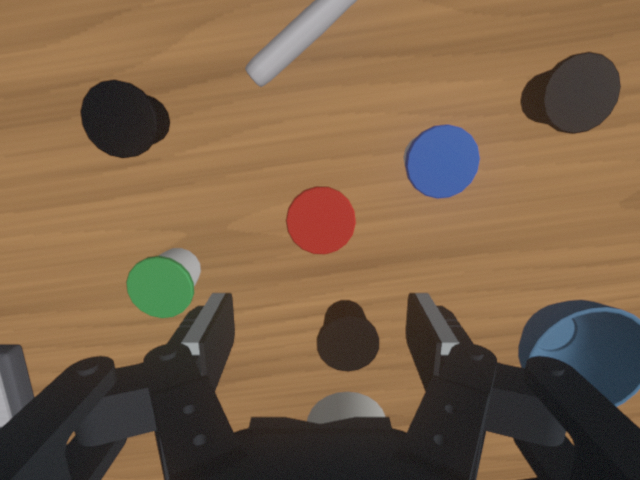

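The red lid is at (321,220) in the wrist view, with clear gaps to blue (443,161), green (160,287) and black (348,340). I'll turn to the grasp yaw and re-measure.

{"name": "apply_moves", "arguments": {
  "rows": [
    {"xyz": [0, 0, 30], "turn": [0, 0, -1.107], "grip": 0.8},
    {"xyz": [0, 0, 48], "turn": [0, 0, -1.107], "grip": 0.8},
    {"xyz": [0, 0, 48], "turn": [0, 0, -1.107], "grip": 0.8},
    {"xyz": [0, 0, 48], "turn": [0, 0, -1.107], "grip": 0.8},
    {"xyz": [0, 0, 48], "turn": [0, 0, -1.107], "grip": 0.8},
    {"xyz": [0, 0, 48], "turn": [0, 0, -1.107], "grip": 0.8},
    {"xyz": [0, 0, 48], "turn": [0, 0, -1.107], "grip": 0.8},
    {"xyz": [0, 0, 48], "turn": [0, 0, -1.107], "grip": 0.8},
    {"xyz": [0, 0, 48], "turn": [0, 0, -1.107], "grip": 0.8},
    {"xyz": [0, 0, 48], "turn": [0, 0, -1.107], "grip": 0.8},
    {"xyz": [0, 0, 48], "turn": [0, 0, -1.107], "grip": 0.8},
    {"xyz": [0, 0, 48], "turn": [0, 0, -1.107], "grip": 0.8}
  ]
}}

```text
clock: 3.15
tcp_pos: [0.4862, 0.2824, 0.1225]
orientation: [0.0, -0.46, 0.888, -0.0]
wrist_force: [0.2, 0.2, 0.2]
finger_gap: 0.068
grip_force: 0.0
```

```bash
python3 -c "
from h import *
st()
c=cam('wrist')
b=c['color'].astype(int)
m=((b[...,2]>90)&(b[...,2]>2.2*b[...,1])&(b[...,2]>2.2*b[...,0])).astype(np.uint8)
m=cv2.morphologyEx(m,cv2.MORPH_OPEN,np.ones((5,5),np.uint8))
cn,_=cv2.findContours(m,0,1); cn=max(cn,key=cv2.contourArea); e=cv2.fitEllipse(cn)
print(e,onz(c,*e[0],.044),pt(c,*e[0])); p=onz(c,*e[0],.044)
P=np.array([onz(c,*q,.044) for q in cn[:,0]]); print('diam',cv2.minEnclosingCircle(P[:,:2].astype(np.float32)))
plan(p[0],p[1],.032,.965-np.pi)
"
```

```text
t 3.15 tcp [0.4862 0.2824 0.1225] yaw -2.186 tilt [ 0.0004 -0.    ] F [0.15 0.18 0.2 ] gap 0.068 grip 0.0 q [ 0.38  0.34 -0.18  1.04 -0.   -0.57]
((328.5107727050781, 243.66944885253906), (76.80460357666016, 79.89414978027344), 84.48827362060547) [0.48161496 0.28505891 0.044     ] [0.48171966 0.28523153 0.04339357]
diam ((0.48206228017807007, 0.2855406105518341), 0.025103269144892693)
goal (np.float64(0.48161495939848875), np.float64(0.28505890706978365), 0.032, -2.1765926535897933) xyz [0.6, 5.1, 90.5] turn [-0.0, 0.0, -0.008]
```

{"name": "apply_moves", "arguments": {
  "rows": [
    {"xyz": [0, 4, 20], "turn": [0, 0, 0], "grip": 0.8},
    {"xyz": [0, 4.5, 45], "turn": [0, 0, 0], "grip": 0.8},
    {"xyz": [0, 4.5, 65], "turn": [0, 0, 0], "grip": 0.8},
    {"xyz": [0, 4.5, 80], "turn": [0, 0, 0], "grip": 0.8},
    {"xyz": [0, 4.5, 90], "turn": [0, 0, 0], "grip": 0.8},
    {"xyz": [0, 4.5, 90], "turn": [0, 0, 0], "grip": 0.8},
    {"xyz": [0, 4.5, 90], "turn": [0, 0, 0], "grip": 0.8}
  ]
}}

```text
clock: 3.78
tcp_pos: [0.4821, 0.2856, 0.0321]
orientation: [-0.0, -0.461, 0.887, -0.0]
wrist_force: [0.0, 0.0, -0.2]
finger_gap: 0.0682
grip_force: 0.0
```

```bash
python3 -c "
from h import *
st()
c=cam('wrist'); cv2.imwrite('pics/w2.png',c['color'])
c=cam('scene'); cv2.imwrite('pics/s2.png',cv2.resize(c['color'][230:340,330:480],None,fx=4,fy=4,interpolation=cv2.INTER_CUBIC))
"
```

```text
t 3.78 tcp [0.4821 0.2856 0.0321] yaw -2.182 tilt [-0.0007 -0.0004] F [ 0.04  0.04 -0.23] gap 0.0682 grip 0.0 q [ 0.39  0.42 -0.31  0.84 -0.   -0.57]
```

View pics/s2.png

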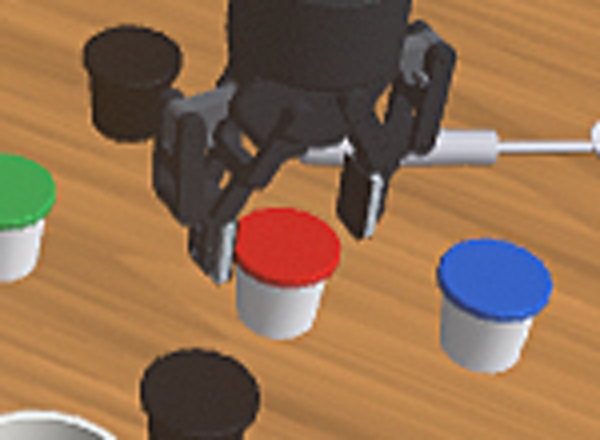

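The fingers straddle the red lid, with the tips near (222,280) and (365,235) just about rim height. Closing now.

{"name": "apply_moves", "arguments": {
  "rows": [
    {"xyz": [0, 0, 0], "turn": [0, 0, 0], "grip": 0.3},
    {"xyz": [0, 0, 0], "turn": [0, 0, 0], "grip": 0.3},
    {"xyz": [0, 0, 0], "turn": [0, 0, 0], "grip": 0.3},
    {"xyz": [0, 0, 0], "turn": [0, 0, 0], "grip": 0.3},
    {"xyz": [0, 0, 0], "turn": [0, 0, 0], "grip": 0.3},
    {"xyz": [0, 0, 0], "turn": [0, 0, 0], "grip": 0.3}
  ],
  "force": 35
}}

```text
clock: 4.38
tcp_pos: [0.4833, 0.2861, 0.0337]
orientation: [0.001, -0.462, 0.887, -0.0]
wrist_force: [-0.9, -0.5, 6.0]
finger_gap: 0.0481
grip_force: 35.3
```

```bash
python3 -c "
from h import *
st()"
```

```text
t 4.38 tcp [0.4833 0.2861 0.0337] yaw -2.182 tilt [0.0025 0.0008] F [-0.88 -0.55  5.99] gap 0.0481 grip 35.3 q [ 0.39  0.42 -0.31  0.84 -0.   -0.57]
```

```bash
python3 -c "
from h import *
a=cam('scene')['color'][230:340,330:480]; w=cam('wrist')['color']
cv2.imwrite('pics/s3.png',np.hstack([cv2.resize(a,(400,293),interpolation=cv2.INTER_CUBIC),cv2.resize(w,(391,293))]))
"
```

```text
(no output)
```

View pics/s3.png

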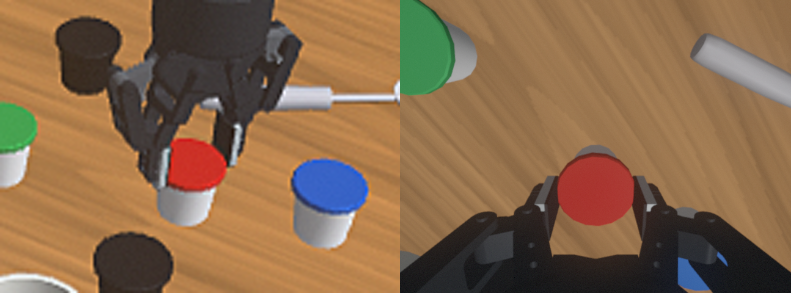

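The pads hold the rim on both sides, close to the lid's centre line. I lift, then check the hold and tilt.

{"name": "apply_moves", "arguments": {
  "rows": [
    {"xyz": [0, 0, -5], "turn": [0, 0, 0], "grip": 0.3},
    {"xyz": [0, 0, -15], "turn": [0, 0, 0], "grip": 0.3},
    {"xyz": [0, 0, -35], "turn": [0, 0, 0], "grip": 0.3},
    {"xyz": [0, 0, -65], "turn": [0, 0, 0], "grip": 0.3},
    {"xyz": [0, 0, -100], "turn": [0, 0, 0], "grip": 0.3},
    {"xyz": [0, 0, -140], "turn": [0, 0, 0], "grip": 0.3},
    {"xyz": [0, 0, -180], "turn": [0, 0, 0], "grip": 0.3},
    {"xyz": [0, 0, -210], "turn": [0, 0, 0], "grip": 0.3},
    {"xyz": [0, 0, -225], "turn": [0, 0, 0], "grip": 0.3},
    {"xyz": [0, 0, -225], "turn": [0, 0, 0], "grip": 0.3},
    {"xyz": [0, 0, -225], "turn": [0, 0, 0], "grip": 0.3}
  ]
}}

```text
clock: 5.4
tcp_pos: [0.4828, 0.286, 0.2587]
orientation: [0.002, -0.462, 0.887, -0.0]
wrist_force: [-1.0, -0.3, 0.2]
finger_gap: 0.0482
grip_force: 36.1
```

```bash
cat > lid.py <<'E'
from h import *
def W_of(c):
    v,u=np.mgrid[0:480,0:640]
    d=np.stack([(u-c['K'][0,2])/c['K'][0,0],(v-c['K'][1,2])/c['K'][1,1],np.ones_like(u)],-1)*c['z_map'][...,None]
    return (d-c['V'][:3,3])@c['V'][:3,:3]
def redmask(c):
    b=c['color'].astype(int); h=cv2.cvtColor(c['color'],cv2.COLOR_BGR2HSV)
    m=((b[...,2]>90)&(b[...,2]>2.2*b[...,1])&(b[...,2]>2.2*b[...,0])).astype(np.uint8)
    return cv2.morphologyEx(m,cv2.MORPH_OPEN,np.ones((3,3),np.uint8))
def lid(name,near=None):
    c=cam(name); m=redmask(c); n,l,s,ce=cv2.connectedComponentsWithStats(m)
    if near is not None: q=pix(c,near); i=min((k for k in range(1,n) if s[k,4]>60),key=lambda k:np.hypot(*(ce[k]-q)))
    else: i=1+np.argmax(s[1:,4])
    P=W_of(c)[cv2.erode((l==i).astype(np.uint8),np.ones((3,3),np.uint8))>0]
    A=np.c_[P[:,:2]-P[:,:2].mean(0),np.ones(len(P))]; k,*_=np.linalg.lstsq(A,P[:,2],rcond=None)
    cn=max(cv2.findContours((l==i).astype(np.uint8),0,1)[0],key=cv2.contourArea); e=cv2.fitEllipse(cn); z=np.median(P[:,2])
    p=onz(c,*e[0],z); 
    C=np.array([onz(c,*q,z)[:2] for q in cn[:,0]],np.float32)
    print(name,'n',len(P),'px',np.round(e[0],1),'z',z.round(4),'slope xy',k[:2].round(3),'ctr(ellipse)',p.round(4),'circ',cv2.minEnclosingCircle(C))
    return c
E
python3 -c "
from lid import *
st(); c=lid('wrist'); t=env.get_state()['tcp_pos']; lid('top',t);lid('scene',t)
plan(.6317,-.0712,.26,.965-np.pi)"
```

```text
t 5.4 tcp [0.4828 0.286  0.2587] yaw -2.181 tilt [0.0029 0.0011] F [-0.95 -0.28  0.15] gap 0.0482 grip 36.1 q [ 0.39  0.28  0.06  1.35 -0.   -0.57]
wrist n 11384 px [319.9 310.3] z 0.2681 slope xy [-0.149 -0.214] ctr(ellipse) [0.4813 0.284  0.2681] circ ((0.48177579045295715, 0.28521212935447693), 0.025721389800310135)
top n 108 px [230.7 244.6] z 0.2673 slope xy [-0.03   0.044] ctr(ellipse) [0.4838 0.2697 0.2673] circ ((0.48410430550575256, 0.2691357135772705), 0.016939202323555946)
scene n 307 px [417.8 187.2] z 0.2665 slope xy [0.525 0.151] ctr(ellipse) [0.485  0.2889 0.2665] circ ((0.4859800934791565, 0.2846004366874695), 0.028155624866485596)
goal (0.6317, -0.0712, 0.26, -2.1765926535897933) xyz [206.0, -327.6, -4.3] turn [0.001, -0.002, -0.005]
```

```bash
python3 -c "
from lid import *
c=cam('wrist'); w=c['color']; a=cam('scene')['color'][120:240,330:490]
cv2.imwrite('pics/s4.png',np.hstack([cv2.resize(a,(400,300),interpolation=cv2.INTER_CUBIC),cv2.resize(w,(400,300))]))
W=W_of(c); m=cv2.erode(redmask(c),np.ones((5,5),np.uint8))
for v in range(240,390,15):
  print(v,int(m[v,320]),W[v,320].round(4))
"
```

```text
240 0 [0.4702 0.2697 0.2284]
255 1 [0.467  0.2649 0.2647]
270 1 [0.4704 0.2698 0.2648]
285 1 [0.4739 0.2747 0.2649]
300 1 [0.4776 0.2801 0.2643]
315 1 [0.481  0.285  0.2653]
330 1 [0.4849 0.2906 0.2648]
345 1 [0.4888 0.2961 0.2648]
360 1 [0.4928 0.3019 0.2647]
375 0 [0.5905 0.4421 0.0477]
```

View pics/s4.png

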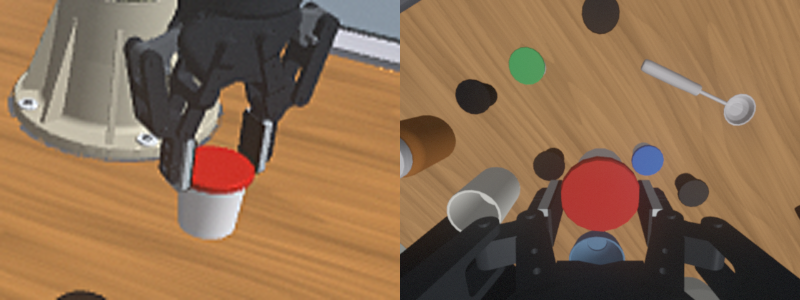

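The capsule hangs upright between the pads (lid at (220,165) left, (600,195) right). I'll re-measure robustly.

```bash
sed -i 's/    A=np.c_/    P=P[abs(P[:,2]-np.median(P[:,2]))<.012]\n    A=np.c_/' lid.py; python3 -c "
from lid import *
c=lid('wrist'); st(); t=env.get_state()['tcp_pos']; lid('scene',t)"
```

```text
wrist n 11336 px [319.9 310.3] z 0.2649 slope xy [-0.003 -0.001] ctr(ellipse) [0.48   0.2834 0.2649] circ ((0.48068365454673767, 0.28429222106933594), 0.025558052584528923)
t 5.7 tcp [0.4816 0.2855 0.2556] yaw -2.181 tilt [-0.0026 -0.0012] F [-0.62 -0.32  0.45] gap 0.0479 grip 36.1 q [ 0.39  0.28  0.06  1.35 -0.   -0.57]
scene n 305 px [417.8 187.4] z 0.2661 slope xy [-0.006  0.002] ctr(ellipse) [0.4846 0.2888 0.2661] circ ((0.48506367206573486, 0.28507518768310547), 0.02786358818411827)
```

```bash
python3 -c "
from h import *
st(); plan(.675,-.01,.26,.965-np.pi)"
```

```text
t 5.75 tcp [0.4818 0.2856 0.2559] yaw -2.181 tilt [-0.0022 -0.001 ] F [-0.45  0.04  0.74] gap 0.0481 grip 36.1 q [ 0.39  0.28  0.06  1.35 -0.   -0.57]
goal (0.675, -0.01, 0.26, -2.1765926535897933) xyz [131.4, -327.8, -4.2] turn [0.001, -0.002, -0.005]
```

{"name": "apply_moves", "arguments": {
  "rows": [
    {"xyz": [8, -20, -4], "turn": [0, 0, -0.005], "grip": 0.3},
    {"xyz": [20, -50, -4], "turn": [0, 0, -0.005], "grip": 0.3},
    {"xyz": [35, -85, -4], "turn": [0, 0, -0.005], "grip": 0.3},
    {"xyz": [50, -123, -4], "turn": [0, 0, -0.005], "grip": 0.3},
    {"xyz": [65, -160, -4], "turn": [0, 0, -0.005], "grip": 0.3},
    {"xyz": [80, -198, -4], "turn": [0, 0, -0.005], "grip": 0.3},
    {"xyz": [95, -236, -4], "turn": [0, 0, -0.005], "grip": 0.3},
    {"xyz": [108, -270, -4], "turn": [0, 0, -0.005], "grip": 0.3},
    {"xyz": [120, -300, -4], "turn": [0, 0, -0.005], "grip": 0.3},
    {"xyz": [128, -320, -4], "turn": [0, 0, -0.005], "grip": 0.3},
    {"xyz": [131, -328, -4], "turn": [0, 0, -0.005], "grip": 0.3},
    {"xyz": [131, -328, -4], "turn": [0, 0, -0.005], "grip": 0.3}
  ]
}}

```text
clock: 6.75
tcp_pos: [0.6765, -0.0116, 0.2596]
orientation: [-0.001, -0.463, 0.886, 0.0]
wrist_force: [-0.1, 0.6, -0.0]
finger_gap: 0.0484
grip_force: 36.2
```

{"name": "apply_moves", "arguments": {
  "rows": [
    {"xyz": [0, 0, 0], "turn": [0, 0, 0], "grip": 0.3},
    {"xyz": [0, 0, 0], "turn": [0, 0, 0], "grip": 0.3},
    {"xyz": [0, 0, 0], "turn": [0, 0, 0], "grip": 0.3},
    {"xyz": [0, 0, 0], "turn": [0, 0, 0], "grip": 0.3}
  ]
}}

```text
clock: 7.08
tcp_pos: [0.6754, -0.008, 0.2617]
orientation: [0.0, -0.465, 0.885, -0.0]
wrist_force: [-0.1, -0.3, -0.8]
finger_gap: 0.0482
grip_force: 36.2
```

```bash
python3 -c "
from lid import *
st(); c=lid('wrist'); cv2.imwrite('pics/w5.png',c['color']); q=pix(c,(.6317,-.0712,.155)); print(q)
g=c['color'].min(2); m=np.zeros_like(g); x,y=q.astype(int); g=g[max(0,y-60):y+60,x-60:x+60]; m[max(0,y-60):y+60,x-60:x+60]=(g>100)
n,l,s,ce=cv2.connectedComponentsWithStats(m)
for k in range(1,n):
  if s[k,4]>60:
    cn=max(cv2.findContours((l==k).astype(np.uint8),0,1)[0],key=cv2.contourArea); e=cv2.fitEllipse(cn); print(s[k],e,onz(c,*e[0],.155))
lid('top',env.get_state()['tcp_pos']); st()
"
```

```text
t 7.08 tcp [ 0.6754 -0.008   0.2617] yaw -2.174 tilt [0.0004 0.    ] F [-0.05 -0.31 -0.78] gap 0.0482 grip 36.2 q [-0.13  0.52  0.43  1.48  0.   -1.1 ]
wrist n 11212 px [319.9 310.1] z 0.2711 slope xy [-0.001 -0.   ] ctr(ellipse) [ 0.6739 -0.0102  0.2711] circ ((0.6746177077293396, -0.009217901155352592), 0.025602035224437714)
[320.1399905  112.62751686]
[ 272   59  101  106 1946] ((321.9474182128906, 111.2283706665039), (99.69535064697266, 104.78077697753906), 1.6171129941940308) [ 0.63030777 -0.07124456  0.155     ]Traceback (most recent call last):
  File "<string>", line 9, in <module>
    lid('top',env.get_state()['tcp_pos']); st()
    ~~~^^^^^^^^^^^^^^^^^^^^^^^^^^^^^^^^^^
  File "lid.py", line 12, in lid
    if near is not None: q=pix(c,near); i=min((k for k in range(1,n) if s[k,4]>60),key=lambda k:np.hypot(*(ce[k]-q)))
                                          ~~~^^^^^^^^^^^^^^^^^^^^^^^^^^^^^^^^^^^^^^^^^^^^^^^^^^^^^^^^^^^^^^^^^^^^^^^^
ValueError: min() iterable argument is empty
```

View pics/w5.png

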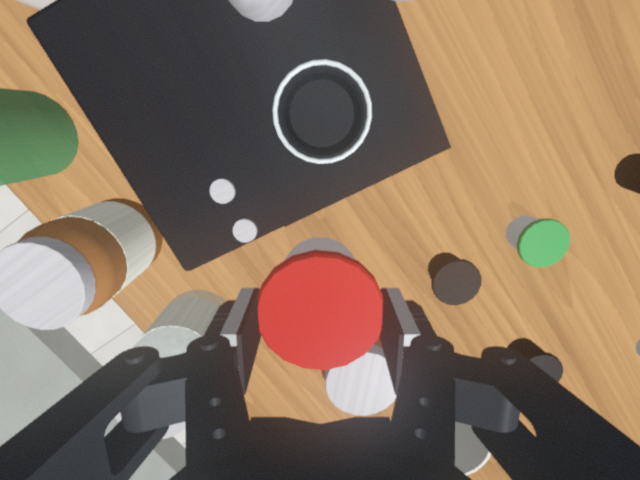

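The well ring is at (322,111), giving (0.6303,-0.0712), which agrees with the other views within 2 mm. Moving over it.

```bash
python3 -c "
from h import *
st(); plan(.6319,-.070,.20,.965-np.pi)"
```

```text
t 7.18 tcp [ 0.6756 -0.0085  0.2617] yaw -2.175 tilt [ 0.0005 -0.0001] F [-0.45 -0.07 -1.39] gap 0.0482 grip 36.2 q [-0.13  0.52  0.43  1.48 -0.   -1.1 ]
goal (0.6319, -0.07, 0.2, -2.1765926535897933) xyz [75.5, 1.0, 61.7] turn [-0.0, 0.0, 0.002]
```

{"name": "apply_moves", "arguments": {
  "rows": [
    {"xyz": [15, 0.5, 0], "turn": [0, 0, 0], "grip": 0.3},
    {"xyz": [35, 1, 0], "turn": [0, 0, 0], "grip": 0.3},
    {"xyz": [55, 1, 10], "turn": [0, 0, 0], "grip": 0.3},
    {"xyz": [70, 1, 30], "turn": [0, 0, 0], "grip": 0.3},
    {"xyz": [75.5, 1, 45], "turn": [0, 0, 0], "grip": 0.3},
    {"xyz": [75.5, 1, 57], "turn": [0, 0, 0], "grip": 0.3},
    {"xyz": [75.5, 1, 61], "turn": [0, 0, 0], "grip": 0.3},
    {"xyz": [75.5, 1, 61], "turn": [0, 0, 0], "grip": 0.3},
    {"xyz": [75.5, 1, 61], "turn": [0, 0, 0], "grip": 0.3},
    {"xyz": [75.5, 1, 61], "turn": [0, 0, 0], "grip": 0.3},
    {"xyz": [75.5, 1, 61], "turn": [0, 0, 0], "grip": 0.3},
    {"xyz": [75.5, 1, 61], "turn": [0, 0, 0], "grip": 0.3}
  ]
}}

```text
clock: 8.18
tcp_pos: [0.6327, -0.0709, 0.201]
orientation: [0.001, -0.464, 0.886, -0.001]
wrist_force: [-0.8, 0.5, -1.1]
finger_gap: 0.048
grip_force: 36.2
```

```bash
python3 -c "
from lid import *
st(); plan(.6319,-.070,.165,.965-np.pi);lid('wrist')"
```

```text
t 8.18 tcp [ 0.6327 -0.0709  0.201 ] yaw -2.176 tilt [ 0.0015 -0.0004] F [-0.82  0.5  -1.13] gap 0.048 grip 36.2 q [-0.24  0.44  0.16  1.29 -0.   -1.2 ]
goal (0.6319, -0.07, 0.165, -2.1765926535897933) xyz [-0.3, 1.2, 36.0] turn [-0.001, 0.0, 0.001]
wrist n 11391 px [319.7 310.1] z 0.2104 slope xy [ 0.001 -0.   ] ctr(ellipse) [ 0.6312 -0.0731  0.2104] circ ((0.6320517063140869, -0.0719958022236824), 0.025810111314058304)
```

Descending into the bore slowly.

{"name": "apply_moves", "arguments": {
  "rows": [
    {"xyz": [0, 1, 4], "turn": [0, 0, 0], "grip": 0.3},
    {"xyz": [0, 1, 8], "turn": [0, 0, 0], "grip": 0.3},
    {"xyz": [0, 1, 12], "turn": [0, 0, 0], "grip": 0.3},
    {"xyz": [0, 1, 16], "turn": [0, 0, 0], "grip": 0.3},
    {"xyz": [0, 1, 20], "turn": [0, 0, 0], "grip": 0.3},
    {"xyz": [0, 1, 24], "turn": [0, 0, 0], "grip": 0.3},
    {"xyz": [0, 1, 28], "turn": [0, 0, 0], "grip": 0.3},
    {"xyz": [0, 1, 32], "turn": [0, 0, 0], "grip": 0.3},
    {"xyz": [0, 1, 36], "turn": [0, 0, 0], "grip": 0.3},
    {"xyz": [0, 1, 36], "turn": [0, 0, 0], "grip": 0.3}
  ]
}}

```text
clock: 9.07
tcp_pos: [0.6308, -0.0704, 0.163]
orientation: [-0.001, -0.464, 0.886, 0.0]
wrist_force: [0.4, 0.2, -1.2]
finger_gap: 0.0482
grip_force: 36.2
```

```bash
python3 -c "
from lid import *
st(); plan(.6319,-.070,.155,.965-np.pi);lid('wrist')"
```

```text
t 9.07 tcp [ 0.6308 -0.0704  0.163 ] yaw -2.176 tilt [-0.0015  0.0003] F [ 0.43  0.19 -1.25] gap 0.0482 grip 36.2 q [-0.24  0.46  0.09  1.21 -0.   -1.2 ]
goal (0.6319, -0.07, 0.155, -2.1765926535897933) xyz [-1.0, -0.7, 8.0] turn [0.001, -0.001, 0.0]
wrist n 11416 px [320.  310.9] z 0.1724 slope xy [-0.002  0.   ] ctr(ellipse) [ 0.6295 -0.0722  0.1724] circ ((0.6301670074462891, -0.07127850502729416), 0.025741012766957283)
```

{"name": "apply_moves", "arguments": {
  "rows": [
    {"xyz": [0, 0, 1.5], "turn": [0, 0, 0], "grip": 0.3},
    {"xyz": [0, 0, 3], "turn": [0, 0, 0], "grip": 0.3},
    {"xyz": [0, 0, 4.5], "turn": [0, 0, 0], "grip": 0.3},
    {"xyz": [0, 0, 6], "turn": [0, 0, 0], "grip": 0.3},
    {"xyz": [0, 0, 7], "turn": [0, 0, 0], "grip": 0.3},
    {"xyz": [0, 0, 7], "turn": [0, 0, 0], "grip": 0.3}
  ]
}}

```text
clock: 9.62
tcp_pos: [0.6311, -0.0705, 0.1569]
orientation: [-0.0, -0.464, 0.886, 0.0]
wrist_force: [0.9, -0.3, -0.6]
finger_gap: 0.048
grip_force: 36.2
```

```bash
python3 -c "
from lid import *
st();lid('wrist')"
```

```text
t 9.62 tcp [ 0.6311 -0.0705  0.1569] yaw -2.176 tilt [-0.0004 -0.    ] F [ 0.92 -0.33 -0.62] gap 0.048 grip 36.2 q [-0.24  0.46  0.08  1.19 -0.   -1.2 ]
wrist n 11426 px [320.  310.6] z 0.1663 slope xy [-0.001  0.001] ctr(ellipse) [ 0.6297 -0.0724  0.1663] circ ((0.6303344368934631, -0.07117096334695816), 0.025787880644202232)
```

{"name": "apply_moves", "arguments": {
  "rows": [
    {"xyz": [0, 0, 1], "turn": [0, 0, 0], "grip": 0.3},
    {"xyz": [0, 0, 2], "turn": [0, 0, 0], "grip": 0.3},
    {"xyz": [0, 0, 3], "turn": [0, 0, 0], "grip": 0.3},
    {"xyz": [0, 0, 3], "turn": [0, 0, 0], "grip": 0.3},
    {"xyz": [0, 0, 3], "turn": [0, 0, 0], "grip": 0.3}
  ]
}}

```text
clock: 10.08
tcp_pos: [0.6312, -0.0705, 0.1541]
orientation: [-0.0, -0.464, 0.886, 0.0]
wrist_force: [0.5, 0.5, 0.3]
finger_gap: 0.048
grip_force: 36.2
```

```bash
python3 -c "
from lid import *
st();lid('wrist')"
```

```text
t 10.08 tcp [ 0.6312 -0.0705  0.1541] yaw -2.176 tilt [-0.0001 -0.0001] F [0.54 0.54 0.31] gap 0.048 grip 36.2 q [-0.24  0.46  0.07  1.18 -0.   -1.2 ]
wrist n 11192 px [320.1 310.3] z 0.1635 slope xy [-0.001 -0.001] ctr(ellipse) [ 0.6297 -0.0725  0.1635] circ ((0.6303732991218567, -0.07125741988420486), 0.02573399618268013)
```

{"name": "apply_moves", "arguments": {
  "rows": [
    {"xyz": [0, 0, 0.8], "turn": [0, 0, 0], "grip": 0.3},
    {"xyz": [0, 0, 1.6], "turn": [0, 0, 0], "grip": 0.3},
    {"xyz": [0, 0, 2.4], "turn": [0, 0, 0], "grip": 0.3},
    {"xyz": [0, 0, 2.4], "turn": [0, 0, 0], "grip": 0.3},
    {"xyz": [0, 0, 2.4], "turn": [0, 0, 0], "grip": 0.3}
  ]
}}

```text
clock: 10.55
tcp_pos: [0.6314, -0.0705, 0.1525]
orientation: [0.0, -0.464, 0.886, -0.0]
wrist_force: [-2.0, 0.0, 4.7]
finger_gap: 0.0479
grip_force: 38.8
```

```bash
python3 -c "
from lid import *
st();lid('wrist')"
```

```text
t 10.55 tcp [ 0.6314 -0.0705  0.1525] yaw -2.176 tilt [ 0.0008 -0.0003] F [-2.03  0.    4.7 ] gap 0.0479 grip 38.8 q [-0.24  0.46  0.07  1.18 -0.   -1.2 ]
wrist n 11183 px [320.1 310.2] z 0.1619 slope xy [-0.001 -0.   ] ctr(ellipse) [ 0.6298 -0.0726  0.1619] circ ((0.6305509209632874, -0.07164935022592545), 0.025499342009425163)
```

Fingertips have touched the deck (4.7 N) with the lid about 2 mm proud. Now I open and look.

{"name": "apply_moves", "arguments": {
  "rows": [
    {"xyz": [0, 0, -0.8], "turn": [0, 0, 0], "grip": 0.3},
    {"xyz": [0, 0, -0.8], "turn": [0, 0, 0], "grip": 0.7},
    {"xyz": [0, 0, -0.8], "turn": [0, 0, 0], "grip": 0.85},
    {"xyz": [0, 0, -0.8], "turn": [0, 0, 0], "grip": 0.85},
    {"xyz": [0, 0, -0.8], "turn": [0, 0, 0], "grip": 0.85},
    {"xyz": [0, 0, -15], "turn": [0, 0, 0], "grip": 0.85},
    {"xyz": [0, 0, -40], "turn": [0, 0, 0], "grip": 0.85},
    {"xyz": [0, 0, -60], "turn": [0, 0, 0], "grip": 0.6},
    {"xyz": [0, 0, -60], "turn": [0, 0, 0], "grip": 0.3},
    {"xyz": [0, 0, -60], "turn": [0, 0, 0], "grip": 0},
    {"xyz": [0, 0, -60], "turn": [0, 0, 0], "grip": 0},
    {"xyz": [0, 0, -60], "turn": [0, 0, 0], "grip": 0}
  ]
}}

```text
clock: 11.6
tcp_pos: [0.6306, -0.0704, 0.2103]
orientation: [-0.001, -0.464, 0.886, 0.001]
wrist_force: [-0.0, -0.8, 0.2]
finger_gap: 0.0118
grip_force: 0.0
```

```bash
python3 -c "
from lid import *
st();c=lid('wrist');lid('top',(.6312,-.0711,.16));lid('scene',(.6312,-.0711,.16))
plan(.6312,-.0711,.166,.965-np.pi)"
```

```text
t 11.6 tcp [ 0.6306 -0.0704  0.2103] yaw -2.176 tilt [-0.0022  0.0005] F [-0.02 -0.79  0.23] gap 0.0118 grip 0.0 q [-0.24  0.44  0.18  1.31 -0.   -1.2 ]
wrist n 8013 px [567.7  52.3] z 0.19 slope xy [-0.004 -0.016] ctr(ellipse) [ 0.4955 -0.0961  0.19  ] circ ((0.4978940784931183, -0.09593050926923752), 0.030939457938075066)
top n 29 px [406.4 190.9] z 0.1607 slope xy [-0.083  0.023] ctr(ellipse) [ 0.6264 -0.0515  0.1607] circ ((0.6272294521331787, -0.05157392844557762), 0.014327360317111015)
scene n 306 px [189.2 219.7] z 0.1605 slope xy [0.003 0.004] ctr(ellipse) [ 0.6363 -0.0687  0.1605] circ ((0.6353750228881836, -0.06855042278766632), 0.0267740897834301)
goal (0.6312, -0.0711, 0.166, -2.1765926535897933) xyz [0.3, -0.9, 44.6] turn [0.002, -0.001, 0.0]
```

Lid top at 0.1605 and level, so it dropped home. Pressing it with shut fingers to be sure.

{"name": "apply_moves", "arguments": {
  "rows": [
    {"xyz": [0, 0, 15], "turn": [0, 0, 0], "grip": 0},
    {"xyz": [0, 0, 30], "turn": [0, 0, 0], "grip": 0},
    {"xyz": [0, 0, 40], "turn": [0, 0, 0], "grip": 0},
    {"xyz": [0, 0, 45], "turn": [0, 0, 0], "grip": 0},
    {"xyz": [0, 0, 47], "turn": [0, 0, 0], "grip": 0},
    {"xyz": [0, 0, 49], "turn": [0, 0, 0], "grip": 0},
    {"xyz": [0, 0, 51], "turn": [0, 0, 0], "grip": 0},
    {"xyz": [0, 0, 52.5], "turn": [0, 0, 0], "grip": 0},
    {"xyz": [0, 0, 52.5], "turn": [0, 0, 0], "grip": 0}
  ]
}}

```text
clock: 12.5
tcp_pos: [0.6317, -0.0706, 0.1602]
orientation: [0.001, -0.464, 0.886, -0.001]
wrist_force: [-0.6, -0.3, 0.5]
finger_gap: -0.0003
grip_force: 0.0
```

{"name": "apply_moves", "arguments": {
  "rows": [
    {"xyz": [0, 0, 1], "turn": [0, 0, 0], "grip": 0},
    {"xyz": [0, 0, 2], "turn": [0, 0, 0], "grip": 0},
    {"xyz": [0, 0, 3], "turn": [0, 0, 0], "grip": 0},
    {"xyz": [0, 0, 3], "turn": [0, 0, 0], "grip": 0},
    {"xyz": [0, 0, 3], "turn": [0, 0, 0], "grip": 0}
  ]
}}

```text
clock: 12.92
tcp_pos: [0.6318, -0.0706, 0.16]
orientation: [0.001, -0.464, 0.886, -0.001]
wrist_force: [-5.5, 0.9, 14.6]
finger_gap: 0.0001
grip_force: 7.6
```

Pressed home: 14.6 N with the tip at z = 0.160. Now I go to the standoff behind the handle.

```bash
python3 -c "
from h import *
plan(.4684,-.1211,.24,1.15-np.pi);st()"
```

```text
goal (0.4684, -0.1211, 0.24, -1.9915926535897932) xyz [134.4, 105.3, -80.6] turn [-0.004, 0.001, -0.185]
t 12.92 tcp [ 0.6318 -0.0706  0.16  ] yaw -2.176 tilt [ 0.0037 -0.0012] F [-5.54  0.94 14.57] gap 0.0001 grip 7.6 q [-0.24  0.45  0.08  1.19 -0.   -1.2 ]
```

{"name": "apply_moves", "arguments": {
  "rows": [
    {"xyz": [0, 0, -20], "turn": [0, 0, 0], "grip": 0},
    {"xyz": [0, 0, -50], "turn": [0, 0, 0], "grip": 0},
    {"xyz": [10, 8, -83], "turn": [0, 0, 0], "grip": 0},
    {"xyz": [30, 24, -83], "turn": [0, 0, -0.1], "grip": 0},
    {"xyz": [60, 47, -83], "turn": [0, 0, -0.185], "grip": 0},
    {"xyz": [90, 71, -83], "turn": [0, 0, -0.185], "grip": 0},
    {"xyz": [115, 90, -83], "turn": [0, 0, -0.185], "grip": 0},
    {"xyz": [130, 102, -83], "turn": [0, 0, -0.185], "grip": 0},
    {"xyz": [134, 105, -83], "turn": [0, 0, -0.185], "grip": 0},
    {"xyz": [134, 105, -83], "turn": [0, 0, -0.185], "grip": 0},
    {"xyz": [134, 105, -83], "turn": [0, 0, -0.185], "grip": 0}
  ]
}}

```text
clock: 13.83
tcp_pos: [0.4696, -0.1212, 0.2398]
orientation: [0.001, -0.544, 0.839, -0.001]
wrist_force: [0.1, -0.2, -0.3]
finger_gap: 0.0001
grip_force: 0.0
```

```bash
python3 -c "
from lid import *
st();lid('top',(.6312,-.0711,.16));c=lid('scene',(.6312,-.0711,.16))
t=cam('top');W=W_of(t);m=redmask(t);n,l,s,ce=cv2.connectedComponentsWithStats(m)
q=pix(t,(.48,-.09,.191));i=min((k for k in range(1,n) if s[k,4]>60),key=lambda k:np.hypot(*(ce[k]-q)))
P=W[l==i];P=P[abs(P[:,2]-.191)<.006];r=cv2.minAreaRect(P[:,:2].astype(np.float32));print('handle',r,s[i])
cv2.imwrite('pics/t6.png',np.hstack([cv2.resize(t['color'][140:330,330:520],(400,400)),cv2.resize(c['color'][90:280,100:290],(400,400))]))
plan(.4684,-.1211,.165,1.15-np.pi)"
```

```text
t 13.83 tcp [ 0.4696 -0.1212  0.2398] yaw -1.992 tilt [ 0.0019 -0.0006] F [ 0.13 -0.19 -0.26] gap 0.0001 grip 0.0 q [-0.42  0.13 -0.16  1.27  0.   -1.57]
top n 384 px [415.5 189.2] z 0.1599 slope xy [-0.003  0.   ] ctr(ellipse) [ 0.6308 -0.0697  0.1599] circ ((0.6310423016548157, -0.06956292688846588), 0.025155404582619667)
scene n 308 px [189.3 219.6] z 0.1603 slope xy [ 0.001 -0.002] ctr(ellipse) [ 0.6358 -0.0691  0.1603] circ ((0.634252667427063, -0.07001794129610062), 0.028301076963543892)
handle ((0.4829665720462799, -0.08981882035732269), (0.021580874919891357, 0.09257747232913971), 66.54144287109375) [416 237  28  48 593]
goal (0.4684, -0.1211, 0.165, -1.9915926535897932) xyz [0.9, 1.3, 74.1] turn [-0.0, 0.0, 0.001]
```

View pics/t6.png

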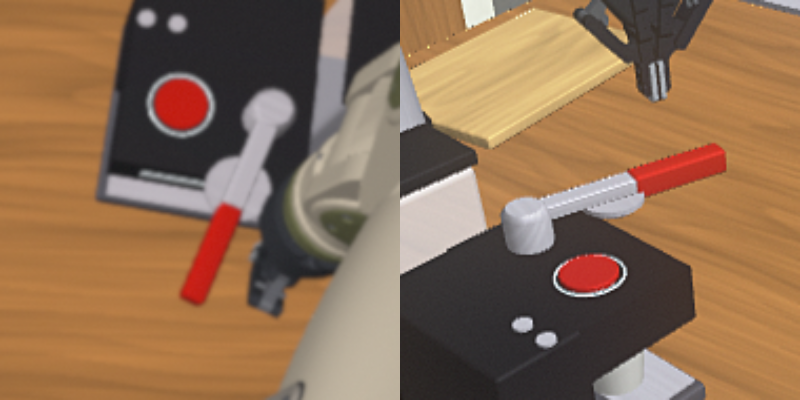

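The capsule sits in the ring, lid flush and level (left (180,104)). The fingers stand on the handle's -y side, free of it. Lowering.

{"name": "apply_moves", "arguments": {
  "rows": [
    {"xyz": [0.5, 1, 25], "turn": [0, 0, 0], "grip": 0},
    {"xyz": [0.5, 1, 50], "turn": [0, 0, 0], "grip": 0},
    {"xyz": [0.5, 1, 68], "turn": [0, 0, 0], "grip": 0},
    {"xyz": [0.5, 1, 74], "turn": [0, 0, 0], "grip": 0},
    {"xyz": [0.5, 1, 74], "turn": [0, 0, 0], "grip": 0},
    {"xyz": [0.5, 1, 74], "turn": [0, 0, 0], "grip": 0},
    {"xyz": [-4, 1, 74], "turn": [0, 0, 0], "grip": 0},
    {"xyz": [-8, 1, 74], "turn": [0, 0, 0], "grip": 0},
    {"xyz": [-10, 1, 74], "turn": [0, 0, 0], "grip": 0},
    {"xyz": [-10, 1, 74], "turn": [0, 0, 0], "grip": 0}
  ]
}}

```text
clock: 14.82
tcp_pos: [0.4726, -0.1111, 0.1661]
orientation: [0.0, -0.544, 0.839, -0.001]
wrist_force: [0.5, 0.9, -0.1]
finger_gap: 0.0002
grip_force: 0.0
```

```bash
cat > arc.py <<'E'
from h import *
piv=np.array([.6196,-.1503]); 
def rows(thetas,s,r=.15,z=.165):
    "rows from the measured pose: fingers s metres behind the lever centre line"
    S=env.get_state(); R=Ro.from_quat(np.roll(S['orientation'],-1))
    for t,ss in zip(thetas,np.broadcast_to(s,len(thetas))):
        a=np.radians(171.64)-t; u=np.array([np.cos(a),np.sin(a)]); b=a-np.pi/2; n=np.array([np.cos(b),np.sin(b)])
        p=piv+r*u-ss*n; G=Ro.from_euler('z',b-np.pi)*Ro.from_euler('x',np.pi)
        print(round(t,3),(R.inv().apply(np.r_[p,z]-S['tcp_pos'])*1e3).round(1).tolist(),(R.inv()*G).as_rotvec().round(3).tolist())
def pose():
    S=env.get_state(); d=S['tcp_pos'][:2]-piv; R=Ro.from_quat(np.roll(S['orientation'],-1)).as_matrix()
    n=-R[:2,0]; u=np.array([-n[1],n[0]]); print('radial',d@u,'behind',-(d@n),'Fpush',-S['wrist_force'][:2]@n,'theta by yaw',np.radians(171.64)-np.arctan2(u[1],u[0]))
E
python3 -c "
from arc import *
st();pose()
rows(np.linspace(.27,.75,12),.022)"
```

```text
t 14.82 tcp [ 0.4726 -0.1111  0.1661] yaw -1.991 tilt [ 0.0015 -0.0008] F [ 0.53  0.94 -0.09] gap 0.0002 grip 0.0 q [-0.4   0.17 -0.3   1.1  -0.   -1.55]
radial 0.1501769159983775 behind 0.02413475097388376 Fpush -1.077653864973108 theta by yaw 0.2738751872921146
0.27 [-1.6, -0.3, 1.1] [-0.002, -0.0, -0.004]
0.314 [-8.1, 0.6, 1.1] [-0.002, -0.0, 0.04]
0.357 [-14.7, 1.1, 1.1] [-0.002, -0.0, 0.083]
0.401 [-21.3, 1.4, 1.1] [-0.002, 0.0, 0.127]
0.445 [-27.9, 1.4, 1.1] [-0.002, 0.0, 0.171]
0.488 [-34.5, 1.1, 1.1] [-0.002, 0.0, 0.214]
0.532 [-41.1, 0.5, 1.1] [-0.002, 0.0, 0.258]
0.575 [-47.7, -0.4, 1.1] [-0.002, 0.0, 0.302]
0.619 [-54.2, -1.6, 1.1] [-0.002, 0.0, 0.345]
0.663 [-60.6, -3.0, 1.1] [-0.002, 0.0, 0.389]
0.706 [-67.0, -4.8, 1.1] [-0.002, 0.0, 0.432]
0.75 [-73.3, -6.8, 1.1] [-0.002, 0.0, 0.476]
```

{"name": "apply_moves", "arguments": {
  "rows": [
    {"xyz": [-2, 0, 1], "turn": [0, 0, 0], "grip": 0},
    {"xyz": [-4, 0.3, 1], "turn": [0, 0, 0.015], "grip": 0},
    {"xyz": [-6, 0.5, 1], "turn": [0, 0, 0.028], "grip": 0},
    {"xyz": [-8, 0.6, 1], "turn": [0, 0, 0.04], "grip": 0},
    {"xyz": [-11, 0.8, 1], "turn": [0, 0, 0.06], "grip": 0},
    {"xyz": [-14.7, 1.1, 1], "turn": [0, 0, 0.083], "grip": 0}
  ]
}}

```text
clock: 15.32
tcp_pos: [0.4765, -0.0986, 0.1649]
orientation: [-0.001, -0.508, 0.862, -0.001]
wrist_force: [-3.4, -4.7, 4.2]
finger_gap: 0.0002
grip_force: 2.8
```

```bash
python3 -c "
from arc import *
st();pose()
rows(np.linspace(.40,.84,12),.022)"
```

```text
t 15.32 tcp [ 0.4765 -0.0986  0.1649] yaw -2.077 tilt [-0.0004 -0.0026] F [-3.43 -4.75  4.16] gap 0.0002 grip 2.8 q [-0.37  0.18 -0.3   1.09 -0.   -1.43]
radial 0.15021544219964583 behind 0.024112434609956206 Fpush 5.813269395794864 theta by yaw 0.3602802841538679
0.4 [-8.1, 0.5, -0.1] [-0.001, -0.002, 0.04]
0.44 [-14.1, 1.1, -0.2] [-0.001, -0.002, 0.08]
0.48 [-20.2, 1.3, -0.2] [-0.001, -0.002, 0.12]
0.52 [-26.2, 1.4, -0.2] [-0.001, -0.002, 0.16]
0.56 [-32.3, 1.2, -0.2] [-0.001, -0.002, 0.2]
0.6 [-38.4, 0.7, -0.2] [-0.001, -0.002, 0.24]
0.64 [-44.4, 0.0, -0.2] [-0.001, -0.002, 0.28]
0.68 [-50.4, -0.9, -0.2] [-0.001, -0.002, 0.32]
0.72 [-56.3, -2.1, -0.3] [-0.001, -0.002, 0.36]
0.76 [-62.2, -3.5, -0.3] [-0.001, -0.002, 0.4]
0.8 [-68.1, -5.1, -0.3] [-0.001, -0.002, 0.44]
0.84 [-73.8, -7.0, -0.3] [-0.002, -0.002, 0.48]
```

{"name": "apply_moves", "arguments": {
  "rows": [
    {"xyz": [-5, 0.5, 0], "turn": [0, 0, 0.04], "grip": 0},
    {"xyz": [-11, 1, 0], "turn": [0, 0, 0.08], "grip": 0},
    {"xyz": [-17, 1.3, 0], "turn": [0, 0, 0.12], "grip": 0},
    {"xyz": [-23, 1.4, 0], "turn": [0, 0, 0.15], "grip": 0},
    {"xyz": [-29, 1.2, 0], "turn": [0, 0, 0.19], "grip": 0},
    {"xyz": [-35, 0.8, 0], "turn": [0, 0, 0.23], "grip": 0},
    {"xyz": [-41, 0.3, 0], "turn": [0, 0, 0.27], "grip": 0},
    {"xyz": [-47, -0.5, 0], "turn": [0, 0, 0.31], "grip": 0},
    {"xyz": [-53, -1.5, 0], "turn": [0, 0, 0.35], "grip": 0},
    {"xyz": [-59, -2.8, 0], "turn": [0, 0, 0.39], "grip": 0},
    {"xyz": [-65, -4.3, 0], "turn": [0, 0, 0.43], "grip": 0},
    {"xyz": [-71, -6.2, 0], "turn": [0, 0, 0.47], "grip": 0}
  ]
}}

```text
clock: 16.32
tcp_pos: [0.5158, -0.0392, 0.1648]
orientation: [-0.001, -0.293, 0.956, -0.001]
wrist_force: [-5.1, -5.6, 4.4]
finger_gap: 0.0003
grip_force: 3.3
```

```bash
python3 -c "
from arc import *
st();pose()
rows(np.linspace(.86,1.3,12),.022)"
```

```text
t 16.32 tcp [ 0.5158 -0.0392  0.1648] yaw -2.548 tilt [-0.0013 -0.0026] F [-5.1  -5.56  4.43] gap 0.0003 grip 3.3 q [-0.23  0.23 -0.23  1.11 -0.   -0.82]
radial 0.15015470533714093 behind 0.023823018693425953 Fpush 7.341660089412381 theta by yaw 0.8311223297015173
0.86 [-6.2, 0.4, -0.2] [-0.001, -0.003, 0.029]
0.9 [-12.2, 1.0, -0.2] [-0.002, -0.002, 0.069]
0.94 [-18.3, 1.3, -0.3] [-0.002, -0.002, 0.109]
0.98 [-24.3, 1.4, -0.3] [-0.002, -0.002, 0.149]
1.02 [-30.4, 1.3, -0.3] [-0.002, -0.002, 0.189]
1.06 [-36.4, 0.9, -0.3] [-0.002, -0.002, 0.229]
1.1 [-42.5, 0.3, -0.3] [-0.002, -0.002, 0.269]
1.14 [-48.5, -0.6, -0.3] [-0.002, -0.002, 0.309]
1.18 [-54.4, -1.7, -0.3] [-0.002, -0.002, 0.349]
1.22 [-60.3, -3.0, -0.4] [-0.002, -0.002, 0.389]
1.26 [-66.2, -4.6, -0.4] [-0.002, -0.002, 0.429]
1.3 [-72.0, -6.4, -0.4] [-0.002, -0.002, 0.469]
```

Same arc once more.

{"name": "apply_moves", "arguments": {
  "rows": [
    {"xyz": [-5, 0.5, 0], "turn": [0, 0, 0.04], "grip": 0},
    {"xyz": [-11, 1, 0], "turn": [0, 0, 0.08], "grip": 0},
    {"xyz": [-17, 1.3, 0], "turn": [0, 0, 0.12], "grip": 0},
    {"xyz": [-23, 1.4, 0], "turn": [0, 0, 0.15], "grip": 0},
    {"xyz": [-29, 1.2, 0], "turn": [0, 0, 0.19], "grip": 0},
    {"xyz": [-35, 0.8, 0], "turn": [0, 0, 0.23], "grip": 0},
    {"xyz": [-41, 0.3, 0], "turn": [0, 0, 0.27], "grip": 0},
    {"xyz": [-47, -0.5, 0], "turn": [0, 0, 0.31], "grip": 0},
    {"xyz": [-53, -1.5, 0], "turn": [0, 0, 0.35], "grip": 0},
    {"xyz": [-59, -2.8, 0], "turn": [0, 0, 0.39], "grip": 0},
    {"xyz": [-65, -4.3, 0], "turn": [0, 0, 0.43], "grip": 0},
    {"xyz": [-71, -6.2, 0], "turn": [0, 0, 0.47], "grip": 0}
  ]
}}

```text
clock: 17.32
tcp_pos: [0.5769, -0.0042, 0.1644]
orientation: [-0.002, -0.062, 0.998, -0.001]
wrist_force: [-7.2, -4.5, 5.4]
finger_gap: 0.0
grip_force: 3.7
```

```bash
python3 -c "
from arc import *
st();pose()
rows(np.linspace(1.32,1.59,10),.022)"
```

```text
t 17.32 tcp [ 0.5769 -0.0042  0.1644] yaw -3.018 tilt [-0.0037 -0.0019] F [-7.24 -4.48  5.44] gap 0.0 grip 3.7 q [-0.15  0.35 -0.07  1.16 -0.   -0.27]
radial 0.1502583183421011 behind 0.024274468847979142 Fpush 7.739672979134883 theta by yaw 1.300995275874936
1.32 [-5.1, 0.1, -0.6] [-0.001, -0.004, 0.019]
1.35 [-9.6, 0.6, -0.7] [-0.001, -0.004, 0.049]
1.38 [-14.2, 1.0, -0.7] [-0.002, -0.004, 0.079]
1.41 [-18.7, 1.2, -0.7] [-0.002, -0.004, 0.109]
1.44 [-23.3, 1.3, -0.7] [-0.002, -0.004, 0.139]
1.47 [-27.8, 1.3, -0.7] [-0.002, -0.004, 0.169]
1.5 [-32.4, 1.1, -0.7] [-0.002, -0.004, 0.199]
1.53 [-36.9, 0.8, -0.8] [-0.002, -0.004, 0.229]
1.56 [-41.4, 0.4, -0.8] [-0.002, -0.004, 0.259]
1.59 [-45.9, -0.2, -0.8] [-0.002, -0.004, 0.289]
```

{"name": "apply_moves", "arguments": {
  "rows": [
    {"xyz": [-5, 0.5, 0], "turn": [0, 0, 0.035], "grip": 0},
    {"xyz": [-10, 0.9, 0], "turn": [0, 0, 0.07], "grip": 0},
    {"xyz": [-15, 1.2, 0], "turn": [0, 0, 0.1], "grip": 0},
    {"xyz": [-20, 1.3, 0], "turn": [0, 0, 0.135], "grip": 0},
    {"xyz": [-25, 1.3, 0], "turn": [0, 0, 0.165], "grip": 0},
    {"xyz": [-29, 1.2, 0], "turn": [0, 0, 0.195], "grip": 0},
    {"xyz": [-32, 1, 0], "turn": [0, 0, 0.215], "grip": 0}
  ]
}}

```text
clock: 17.9
tcp_pos: [0.6083, 0.0014, 0.1643]
orientation: [-0.002, 0.045, 0.999, -0.0]
wrist_force: [-7.7, -2.2, 5.8]
finger_gap: -0.0002
grip_force: 3.8
```

```bash
python3 -c "
from arc import *
st();pose()
rows(np.linspace(1.53,1.59,4),.022)"
```

```text
t 17.9 tcp [0.6083 0.0014 0.1643] yaw 3.052 tilt [-0.0043 -0.0005] F [-7.69 -2.24  5.83] gap -0.0002 grip 3.8 q [-0.13  0.41  0.02  1.18 -0.   -0.04]
radial 0.15010549992934946 behind 0.024932762273313126 Fpush 7.46195206854554 theta by yaw 1.514896290342838
1.53 [-5.2, 0.2, -0.7] [-0.001, -0.004, 0.015]
1.55 [-8.2, 0.6, -0.7] [-0.001, -0.004, 0.035]
1.57 [-11.2, 0.9, -0.7] [-0.001, -0.004, 0.055]
1.59 [-14.2, 1.1, -0.8] [-0.001, -0.004, 0.075]
```

{"name": "apply_moves", "arguments": {
  "rows": [
    {"xyz": [-1.5, 0.1, 0], "turn": [0, 0, 0.01], "grip": 0},
    {"xyz": [-3, 0.3, 0], "turn": [0, 0, 0.02], "grip": 0},
    {"xyz": [-4.5, 0.5, 0], "turn": [0, 0, 0.03], "grip": 0},
    {"xyz": [-6, 0.6, 0], "turn": [0, 0, 0.04], "grip": 0},
    {"xyz": [-7, 0.7, 0], "turn": [0, 0, 0.05], "grip": 0}
  ]
}}

```text
clock: 18.32
tcp_pos: [0.615, 0.0018, 0.1643]
orientation: [-0.002, 0.069, 0.998, -0.0]
wrist_force: [-7.7, 0.1, 5.6]
finger_gap: -0.0001
grip_force: 3.8
```

```bash
python3 -c "
from arc import *
st();pose()"
```

```text
t 18.32 tcp [0.615  0.0018 0.1643] yaw 3.003 tilt [-0.0044  0.0001] F [-7.67  0.11  5.64] gap -0.0001 grip 3.8 q [-0.13  0.42  0.04  1.19 -0.    0.01]
radial 0.14999780669536827 behind 0.025576314131141815 Fpush 7.61484683789882 theta by yaw 1.5638472034415944
```

{"name": "apply_moves", "arguments": {
  "rows": [
    {"xyz": [-1, 0, 0], "turn": [0, 0, 0.005], "grip": 0},
    {"xyz": [-2, 0, 0], "turn": [0, 0, 0.008], "grip": 0},
    {"xyz": [-3, 0, 0], "turn": [0, 0, 0.008], "grip": 0},
    {"xyz": [-3, 0, 0], "turn": [0, 0, 0.008], "grip": 0}
  ]
}}

```text
clock: 18.65
tcp_pos: [0.6181, 0.0017, 0.1643]
orientation: [-0.002, 0.073, 0.997, 0.0]
wrist_force: [-7.4, -0.7, 5.8]
finger_gap: 0.0004
grip_force: 3.5
```

```bash
python3 -c "
from arc import *
st();pose()"
```

```text
t 18.65 tcp [0.6181 0.0017 0.1643] yaw 2.995 tilt [-0.0041  0.0007] F [-7.44 -0.69  5.83] gap 0.0004 grip 3.5 q [-0.13  0.43  0.04  1.19  0.    0.02]
radial 0.15018488944198272 behind 0.023628380925721133 Fpush 7.264558692934965 theta by yaw 1.5710563569807376
```

{"name": "apply_moves", "arguments": {
  "rows": [
    {"xyz": [-0.7, 0, 0], "turn": [0, 0, 0], "grip": 0},
    {"xyz": [-1.4, 0, 0], "turn": [0, 0, 0], "grip": 0},
    {"xyz": [-2, 0, 0], "turn": [0, 0, 0], "grip": 0},
    {"xyz": [-2, 0, 0], "turn": [0, 0, 0], "grip": 0}
  ]
}}

```text
clock: 18.98
tcp_pos: [0.6193, 0.0016, 0.1643]
orientation: [-0.003, 0.073, 0.997, 0.0]
wrist_force: [-9.0, 1.2, 5.3]
finger_gap: 0.0
grip_force: 4.6
```

```bash
python3 -c "
from arc import *
st();pose()"
```

```text
t 18.98 tcp [0.6193 0.0016 0.1643] yaw 2.995 tilt [-0.0055  0.001 ] F [-9.03  1.2   5.31] gap 0.0 grip 4.6 q [-0.13  0.43  0.05  1.2   0.    0.02]
radial 0.1502739915195512 behind 0.02240400278968519 Fpush 9.105744127468485 theta by yaw 1.5709964124419087
```

{"name": "apply_moves", "arguments": {
  "rows": [
    {"xyz": [-0.5, 0, 0], "turn": [0, 0, 0], "grip": 0},
    {"xyz": [-1, 0, 0], "turn": [0, 0, 0], "grip": 0},
    {"xyz": [-1, 0, 0], "turn": [0, 0, 0], "grip": 0},
    {"xyz": [-1, 0, 0], "turn": [0, 0, 0], "grip": 0}
  ]
}}

```text
clock: 19.32
tcp_pos: [0.6194, 0.0016, 0.1643]
orientation: [-0.004, 0.073, 0.997, 0.0]
wrist_force: [-11.9, 0.1, 8.2]
finger_gap: 0.0002
grip_force: 5.9
```

```bash
python3 -c "
from arc import *
st();pose()"
```

```text
t 19.32 tcp [0.6194 0.0016 0.1643] yaw 2.996 tilt [-0.0072  0.0011] F [-11.86   0.08   8.17] gap 0.0002 grip 5.9 q [-0.13  0.43  0.05  1.2   0.    0.02]
radial 0.15027355489248545 behind 0.02234145604788884 Fpush 11.747608144097383 theta by yaw 1.5708720631845372
```

On the stop now (TCP no longer advances). A touch more, then hold for over a second.

{"name": "apply_moves", "arguments": {
  "rows": [
    {"xyz": [-0.5, 0, 0], "turn": [0, 0, 0], "grip": 0},
    {"xyz": [-0.5, 0, 0], "turn": [0, 0, 0], "grip": 0},
    {"xyz": [-0.5, 0, 0], "turn": [0, 0, 0], "grip": 0},
    {"xyz": [-0.5, 0, 0], "turn": [0, 0, 0], "grip": 0},
    {"xyz": [-0.5, 0, 0], "turn": [0, 0, 0], "grip": 0},
    {"xyz": [-0.5, 0, 0], "turn": [0, 0, 0], "grip": 0},
    {"xyz": [-0.5, 0, 0], "turn": [0, 0, 0], "grip": 0},
    {"xyz": [-0.5, 0, 0], "turn": [0, 0, 0], "grip": 0},
    {"xyz": [-0.5, 0, 0], "turn": [0, 0, 0], "grip": 0},
    {"xyz": [-0.5, 0, 0], "turn": [0, 0, 0], "grip": 0},
    {"xyz": [-0.5, 0, 0], "turn": [0, 0, 0], "grip": 0},
    {"xyz": [-0.5, 0, 0], "turn": [0, 0, 0], "grip": 0}
  ]
}}

```text
clock: 20.32
tcp_pos: [0.6193, 0.0016, 0.1643]
orientation: [-0.004, 0.073, 0.997, 0.0]
wrist_force: [-14.3, 1.1, 9.4]
finger_gap: 0.0001
grip_force: 6.6
```

```bash
python3 -c "
from arc import *
st();pose()"
```

```text
t 20.32 tcp [0.6193 0.0016 0.1643] yaw 2.996 tilt [-0.008   0.0012] F [-14.3    1.09   9.37] gap 0.0001 grip 6.6 q [-0.13  0.43  0.05  1.2   0.    0.02]
radial 0.15028273999545588 behind 0.022367379139906246 Fpush 14.30459734797904 theta by yaw 1.5709079407943123
```

Held at 14.3 N push for a second. Backing straight off.

{"name": "apply_moves", "arguments": {
  "rows": [
    {"xyz": [1, 0, 0], "turn": [0, 0, 0], "grip": 0},
    {"xyz": [3, 0, 0], "turn": [0, 0, 0], "grip": 0},
    {"xyz": [8, 0, 0], "turn": [0, 0, 0], "grip": 0},
    {"xyz": [20, 0, 0], "turn": [0, 0, 0], "grip": 0},
    {"xyz": [40, 0, 0], "turn": [0, 0, 0], "grip": 0},
    {"xyz": [60, 0, -20], "turn": [0, 0, 0], "grip": 0},
    {"xyz": [80, 0, -50], "turn": [0, 0, 0], "grip": 0},
    {"xyz": [100, 0, -80], "turn": [0, 0, 0], "grip": 0},
    {"xyz": [100, 0, -80], "turn": [0, 0, 0], "grip": 0},
    {"xyz": [100, 0, -80], "turn": [0, 0, 0], "grip": 0}
  ]
}}

```text
clock: 21.15
tcp_pos: [0.5257, 0.0154, 0.2466]
orientation: [0.003, 0.073, 0.997, -0.0]
wrist_force: [0.3, 0.1, -0.7]
finger_gap: -0.0
grip_force: 0.0
```

```bash
python3 -c "
from lid import *
st();c=cam('top');d=cam('scene')
W=W_of(d);m=redmask(d);n,l,s,ce=cv2.connectedComponentsWithStats(m)
q=pix(d,(.64,.0,.191));i=min((k for k in range(1,n) if s[k,4]>60),key=lambda k:np.hypot(*(ce[k]-q)))
P=W[l==i];P=P[abs(P[:,2]-.191)<.003];r=cv2.minAreaRect(P[:,:2].astype(np.float32));print('handle',r,'expect axis 81.64')
cv2.imwrite('pics/t7.png',np.hstack([cv2.resize(c['color'][110:300,310:500],(400,400)),cv2.resize(d['color'][130:320,80:270],(400,400))]))"
```

```text
t 21.15 tcp [0.5257 0.0154 0.2466] yaw 2.996 tilt [ 0.0055 -0.0005] F [ 0.34  0.15 -0.66] gap -0.0 grip 0.0 q [-0.12  0.21 -0.05  1.3   0.    0.02]
handle ((0.6438639163970947, -0.0032445229589939117), (0.0935603529214859, 0.02284431643784046), 81.50460052490234) expect axis 81.64
```

View pics/t7.png

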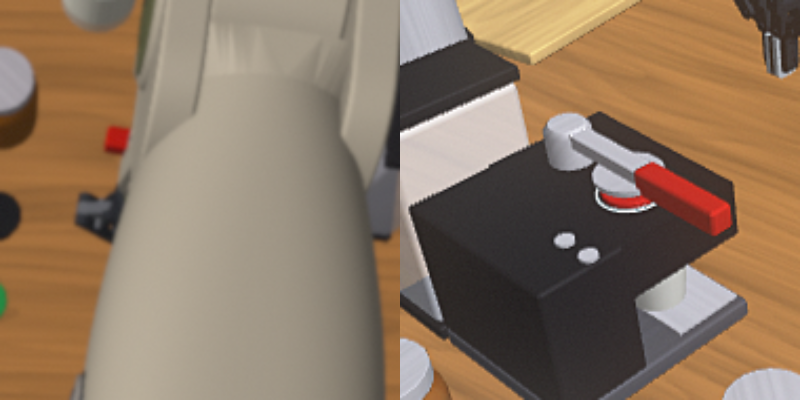

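The lever is closed: the handle axis is at 81.5° against the 81.6° expected. The cover is over the seated red capsule at (625,190) in the right view, and the gripper is clear.

```bash
python3 -c "
from h import *
print(ticket.hand_in())"
```

```text
the job is handed in; nothing more can be done
None
```

The red-lidded capsule is pressed home in the well and released, the lever was leaned on at its stop with about 14 N (17 N counting the vertical load) for a second and left closed and untouched, and the job was handed in at about 21 s; no verdict was returned.

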